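# Index the bottle turntable to its next notch

### The arm

A 6-joint arm with a two-finger parallel gripper is mounted at the origin on a cart in front of the work surface, level with it; the furniture and walls round the work are solid. World frame = base frame: x ahead of the robot, y to its left, z up, the work surface at z = 0. Lengths are in m, angles in rad, forces in N, time in s.
With the tool pointing down it reaches from about 0.25 to 0.775 m from the base axis. Payload 4 kg.
Tool frame: the origin (TCP) lies at the very end of the fingers, on their centre line; the grasp point (between the pads) lies 19 mm behind it; x points along the fingers, y is the direction in which the jaws open and shut, and the axes are right-handed (so a half turn about x gives the same grasp; the last joint's range is limited). The gripper opens to 94 mm and grips with 3 to 60 N. Pads are 16 mm wide; open, the fingers measure 119 mm over their backs; the gripper's body (75 mm by 177 mm) begins 78 mm behind the grasp point.
Start: joints at [1.178, 0.087, 1.371, -0, 1.684, -0.103], TCP at [0.157, 0.527, 0.206] pointing down, gripper open.
Joint ranges: [-3.1, 3.1], [-0.76, 2.03], [0.27, 2.55], [-1.08, 4.22], [0.17, 2.65], [-2.57, 2.57]. Speed limits (rad/s): [2.79, 2.79, 3.14, 3.14, 3.14, 3.14].

### API

Orientations are given as [roll, pitch, yaw] about the fixed x, y, z axes, in that order (R = Rz(yaw) Ry(pitch) Rx(roll)).
In Python, from bench import robot gives the robot as it stands.
- The arm moves only by the tool carry_out, never from a script. Its argument "targets" is a list of rows, each a list of 5 numbers: the closure, from 0 (fully open) to 1 (shut), then the shift along the tool's x, y, z in cm, then the turn about the tool's x in degrees. In form: [[fingers, tx, ty, tz, turn], ...]. A call has 1 to 20 rows; each row shifts and turns the commanded pose from where the row before left it, along the tool's axes as they then stand; what a row does not reach is not made up. A row lasts 1/10 s, in which the tool goes at most 50 mm and 8.59 degrees, less where a joint would pass 70% of its speed; a pose out of reach is approached as far as the arm can. A call is refused whole if a number of a shift passes 5 or a number of a turn 8.59, either way. A call with a gripper value outside its range is refused whole. The fingers move at their own pace and stop on an object; the grip force is fixed at half the most. Time passes only in rows, so rows that do not move let the fingers close. It gives the time, the measured TCP pose, the force and the opening at its end, in the units of the state.
- robot.get_obs(): the state, without advancing time (a new reading comes with each control period).
- robot.snapshot(name): name is "scene" or "top"; returns a dict with "image" (480x640x3 uint8, red, green, blue), "camera_matrix" (3x3 intrinsics, pixels), "distortion" ([k1, k2, p1, p2, k3] as OpenCV has them; the pictures are not rectified), "pose" (4x4, takes a point from camera to world coordinates). Camera axes: x right, y up, looking along -z (the intrinsics and any distortion apply to the point x, -y, -z); pixel columns grow to the right and rows downward; lengths in m; the calibration is good to about 2 mm. A picture is of the moment at which its call begins. There is no depth.
- robot.close_job(): hands the job in, once; it reports no verdict.
The state is a dict: "time": time; "joint_positions": joint angles; "qvel": joint speeds; "joint_torque": joint torques, N m; "tool_pos": TCP position; "ee_rot": TCP orientation; "wrist_force": force on the tool from outside, world axes, zero at the start; "wrist_torque": the same for the moment, N m; "width": finger opening in m.
Only numpy, scipy, OpenCV 4.12 (cv2) and the standard library are available. Lean on these libraries where they do the work, as an engineer would, in place of code of your own. Each camera call takes 0.05 s, during which the arm holds its last target. There are 200 camera calls.

### The job

Advance the bottle turntable by one notch so that the next dropper bottle comes to the pointer: press the black paddle of the spring plunger fully down with the fingertips, keep it down while you push the turntable anticlockwise (seen from above) out of its notch, and carry on gently to the very next notch, not past it, where the plunger must spring fully back up and lock. Only press and push: lift and carry nothing, leave the bottles and the cap standing on the turntable and everything else where it is, and finish clear of everything.

Things in the scene. Friction and masses are not known exactly. Their poses are not given: they have to be found in the camera images.
- base: Fixed base, immovable. Origin on the work surface on the vertical turning axis; x points to the pointer. Grey foot of 100 mm radius, 12 mm high, a pedestal, and a fixed steel index plate (radius 135 mm, top at 56 mm) with six radial slots (the notches, 13 mm wide) every 60 degrees.
- pointer (a point): Tip of the fixed pointer: a dark blade aimed inward at the turning axis, on a grey post standing on the base's x axis, 122 mm from the turning axis, 107 mm above the surface. The post is 112 mm high.
- turntable (a joint): Angle of the turntable, rad: 0 = starting notch, grows anticlockwise seen from above; next notch +1.047, the one after 2.094; play +-0.013. White disc of 110 mm radius, top at 67 mm; a grey bracket reaching to 167 mm carries plunger and thumb stop, at 0 along the base's -x. Friction 0.25 N m (2 N at the paddle); it stays where it is left.
- plunger (a joint): Plunger travel, m: 0 = up (pin in a notch, table locked), grows as the paddle is pressed straight down, stop at 0.012; the pin clears the plate beyond 0.009. Spring 5.5 N at first, 9 N at the stop. Let go between notches, it rises only to 0.009 and slides under the plate, table still free; over a notch it springs up and locks by itself.
- paddle_top (a point): Centre of the top face of the plunger's black ribbed paddle, 130 mm from the turning axis, 83 mm above the surface when up, 71 mm when pressed fully. Moves with table and plunger. Its x points to the turning axis, y across (at angle 0 the base's x and y). Paddle 46 mm along x, 42 mm along y, 11 mm thick.
- stop_face (a point): Centre (95 mm above the surface) of the flat upright face of the thumb stop, a grey wedge fixed on the turntable on the anticlockwise (-y) side of the paddle, 24.5 mm from its middle. Face 52 mm along the radius, from 67 to 117 mm high; the back slopes down over 46 mm. A finger on the paddle pushes this face to turn the table. Axes as paddle_top.
- nest_0 (a point): Floor centre of the round nest that stands at the pointer at the start: cup 33 mm outside, 25 mm inside, rim 18 mm above the disc, 78 mm from the turning axis; turns with the table.
- nest_m60 (a point): Floor centre of the next nest, 60 degrees clockwise from nest_0, of the same shape; it comes to the pointer when the table has advanced by one notch.
- dropper_t0: White dropper bottle with a black cap, 21 mm across, 66 mm high, standing loose in nest_0. Origin at its underside's centre, z up.
- dropper_t1: The same kind of dropper bottle, standing loose in nest_m60.
- cap_gold: Golden screw cap, 47 mm across, 19 mm high, lying loose near the middle of the turntable's disc; may ride round with it. Origin at its underside's centre.
- steel_cup: Bystander: steel cup 65 mm across, 66 mm high, standing behind and to the left of the turntable.
- scissors: Bystander: scissors with red handles, 202 mm long, 11 mm high, flat on the table in front of the turntable.
- marker_blue: Bystander: marker pen, 140 mm long, 16 mm high, flat on the table in front of the turntable.
- scraper: Bystander: beige scraper 56x115x9 mm, flat near the left edge of the table.
Mind the look-alikes: they are no part of the job. There is more than one size of the cap_gold; the one meant has the size given above.

How it is judged:
On the way, in this order (a step that is already met when the one before it is completed fails the run):
1. the plunger is pressed down, clear of its notch, before the table turns (value of joint plunger above 0.009 m and value of joint turntable below 0.15 rad), for 0.04 s.
2. the table is turned anticlockwise, out of its notch (value of joint turntable above 0.3 rad), for 0.02 s.
At the end, for the whole second after the job is handed in: The table rests locked one notch (60 degrees, within 0.03 rad) on, plunger up within 2 mm; both bottles stand in their nests (within 15 mm, tilt under 0.25 rad), the golden cap lies on the disc within 65 mm of its axis, and no bystander has moved over 20 mm (value of joint turntable between 1.0172 and 1.0772 rad and value of joint plunger below 0.002 m and velocity of joint turntable between -0.02 and 0.02 rad/s and horizontal distance between dropper_t0 and nest_0 below 0.015 m and angle between each of dropper_t0, dropper_t1's own z axis and vertical below 0.25 rad and z of each of dropper_t0, dropper_t1 in the frame of base below 0.085 m and horizontal distance between dropper_t1 and nest_m60 below 0.015 m and horizontal distance between cap_gold and base below 0.065 m and z of cap_gold in the frame of base below 0.075 m and distance of each of steel_cup, scissors, marker_blue, scraper from where it was at the start of the episode below 0.02 m); the robot touches nothing.
It fails at once if the table is turned past the next notch (value of joint turntable above 1.2 rad).
It fails at once if the table is turned the wrong way out of its notch (value of joint turntable below -0.1 rad).
It fails at once if a bottle or the cap is lifted or leaves its place on the turntable (z of any of dropper_t0, dropper_t1, cap_gold in the frame of base above 0.09 m or angle between any of dropper_t0, dropper_t1's own z axis and vertical above 0.5 rad).
It fails at once if a bystander is moved or lifted (over 30 mm) (distance of any of steel_cup, scissors, marker_blue, scraper from where it was at the start of the episode above 0.03 m).
It also fails if it takes over 40 s, if anything falls off the work surface, if the arm or the gripper's body presses on something with over 40 N, if the wrist force passes 120 N, or if a joint passes its speed limit or range.

## Working session

There is one attempt and no reset: what is moved stays moved. The work goes in short steps, Python scripts to look and compute and a tool call to move; the robot and the scene stay as the last step left them, time stands still between calls to the robot, and variables do not carry over. Pictures are saved under pics/ and viewed, about 8 in all and at most 12, crops included, and the job is handed in when it is done.

Besides the shell and the picture viewer there is one more tool, called after "Request:" by a JSON object that holds its "op" and its "data". carry_out: Moves the arm, as the interface text tells. Its arguments: {"type":"object","properties":{"targets":{"type":"array","items":{"type":"array","items":{"type":"number"}}}},"required":["targets"]}

```bash
mkdir -p pics; python3 - <<'E'
from bench import robot
import cv2,numpy as np
for n in("scene","top"):
    s=robot.snapshot(n); cv2.imwrite(f"pics/{n}0.png",s["image"][...,::-1])
    print(n,np.round(s["camera_matrix"],1).tolist(),s["distortion"],np.round(s["pose"],3).tolist())
print(robot.get_obs())
E
```

```text
scene [[448.7, 0.0, 321.2], [0.0, 448.7, 241.5], [0.0, 0.0, 1.0]] [-0.02772738  0.          0.          0.          0.        ] [[0.894, 0.232, -0.382, 0.231], [-0.447, 0.453, -0.771, -0.548], [-0.006, 0.861, 0.509, 0.527], [0.0, 0.0, 0.0, 1.0]]
top [[604.2, 0.0, 324.1], [0.0, 604.2, 238.8], [0.0, 0.0, 1.0]] [-0.12243089  0.          0.          0.          0.        ] [[0.004, 0.998, -0.062, 0.499], [-1.0, 0.004, 0.009, 0.135], [0.009, 0.062, 0.998, 1.304], [0.0, 0.0, 0.0, 1.0]]
{'time': 0.1, 'joint_positions': array([ 1.17791474e+00,  8.79125265e-02,  1.37207985e+00, -9.39064612e-06,
        1.68360401e+00, -1.03087360e-01]), 'qvel': array([-5.50371995e-04, -2.09393022e-03, -5.70701197e-03, -5.40327958e-04,
        1.05600828e-05, -2.42569505e-04]), 'joint_torque': array([ 1.41681263e-03, -3.41253483e+01, -3.03300440e+01,  7.19079422e-02,
        3.04622948e-02, -1.17747486e-04]), 'tool_pos': array([0.15697828, 0.52661279, 0.20441585]), 'ee_rot': array([-1.6692259 ,  1.56879256, -1.95902118]), 'wrist_force': array([ 0.54566562, -0.66852551,  0.19695953]), 'wrist_torque': array([ 0.00155357, -0.00471342,  0.01460822]), 'width': 0.09403780154442198}
```

View pics/top0.png

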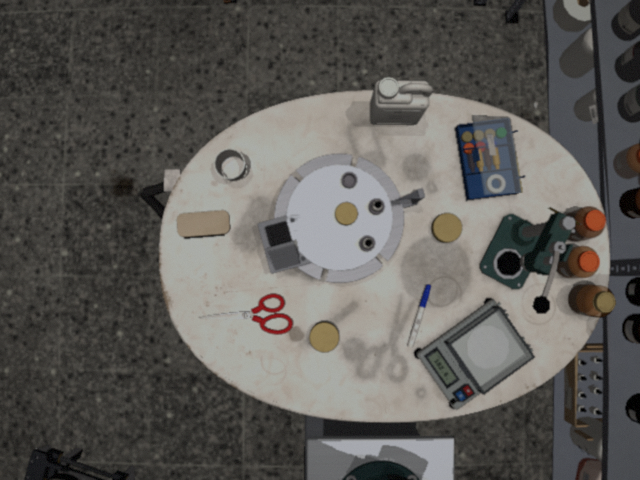

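View pics/scene0.png

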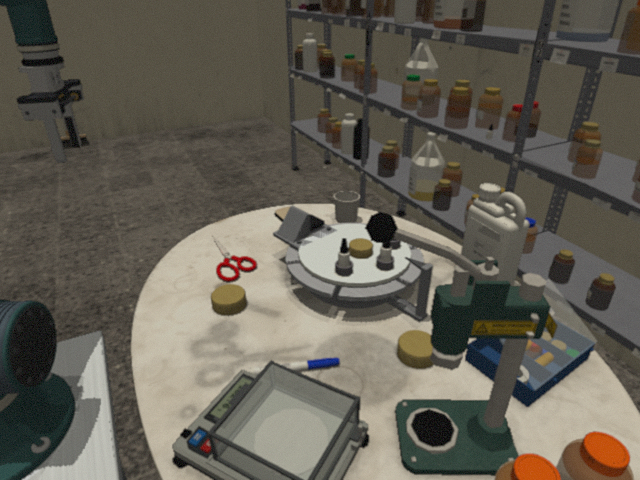

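The top view shows the turntable centred near (342,218), with the pointer post near (418,197). The black paddle is near (277,233), and the grey thumb stop is below it near (285,257).

Look-alikes for each target:
- **Gold caps:** (346,213) on the disc is the one meant. (447,228) and (323,336) on the table are decoys.
- **Dark squares or rings:** the paddle at (277,233) is the target. The bottle caps at (377,206) and (367,243), the empty nest at (348,180) and the dark ring at (509,263) are not.

```bash
cat > h.py <<'E'
from bench import robot
import cv2,numpy as np
from scipy.spatial.transform import Rotation as R
def snap(n="top"): return robot.snapshot(n)
def ray(s,uv):
    p=cv2.undistortPoints(np.array([[uv]],float),s["camera_matrix"],s["distortion"])[0,0]
    T=s["pose"]; return T[:3,3],T[:3,:3]@np.array([p[0],-p[1],-1])
def onz(s,uv,z):
    o,d=ray(s,uv); return (o+d*(z-o[2])/d[2])[:2]
def crop(s,name,u0,v0,u1,v1,f): cv2.imwrite("pics/"+name,cv2.resize(s["image"][v0:v1,u0:u1,::-1],None,fx=f,fy=f,interpolation=cv2.INTER_CUBIC))
E
python3 - <<'E'
from h import *
s=snap(); im=s["image"]; hsv=cv2.cvtColor(im,cv2.COLOR_RGB2HSV)
crop(s,"c1.png",240,140,440,290,4)
# white disc: bluish-white
sub=im.astype(int); m=((sub[...,2]>=sub[...,0]-3)&(sub.min(2)>150)).astype(np.uint8)
n,l,st,c=cv2.connectedComponentsWithStats(m); k=l[230,330]; print(k,st[k])
cs,_=cv2.findContours((l==k).astype(np.uint8),cv2.RETR_EXTERNAL,cv2.CHAIN_APPROX_NONE)
h=cv2.convexHull(max(cs,key=cv2.contourArea))[:,0].astype(float)
P=np.array([onz(s,p,0.067) for p in h]); 
A=np.c_[2*P,np.ones(len(P))]; 
for _ in range(4):
    x=np.linalg.lstsq(A,(P**2).sum(1),rcond=None)[0]; r=np.sqrt(x[2]+x[0]**2+x[1]**2)
    e=np.abs(np.hypot(*(P-x[:2]).T)-r); print("disc",x[:2],r,e.max()); k=e<max(.002,np.median(e)*2);P=P[k];A=A[k]
b=np.zeros(im.shape[:2],np.uint8); b[215:250,258:300]=(im.max(2)<70)[215:250,258:300]
n,l,st,c=cv2.connectedComponentsWithStats(b); k=1+st[1:,4].argmax(); print("paddle px",c[k],st[k],"xy",onz(s,c[k],.083))
cs,_=cv2.findContours((l==k).astype(np.uint8),cv2.RETR_EXTERNAL,cv2.CHAIN_APPROX_NONE)
print(cv2.minAreaRect(np.array([onz(s,p,.083)*1000 for p in cs[0][:,0]],np.float32)))
E
```

```text
38 [ 286  164  107  115 7554]
disc [0.61664911 0.09631805] 0.11301821151812146 0.01418608195316838
disc [0.62112774 0.09373282] 0.11039890698987893 0.0026471663747575647
disc [0.62195543 0.09370894] 0.10984724399625859 0.000867230210463088
disc [0.62195543 0.09370894] 0.10984724399625859 0.000867230210463088
paddle px [277.66454352 233.65605096] [265 221  27  26 471] xy [0.58536859 0.21874749]
((585.4898071289062, 218.88070678710938), (43.30229949951172, 45.068702697753906), 16.3275089263916)
```

View pics/c1.png

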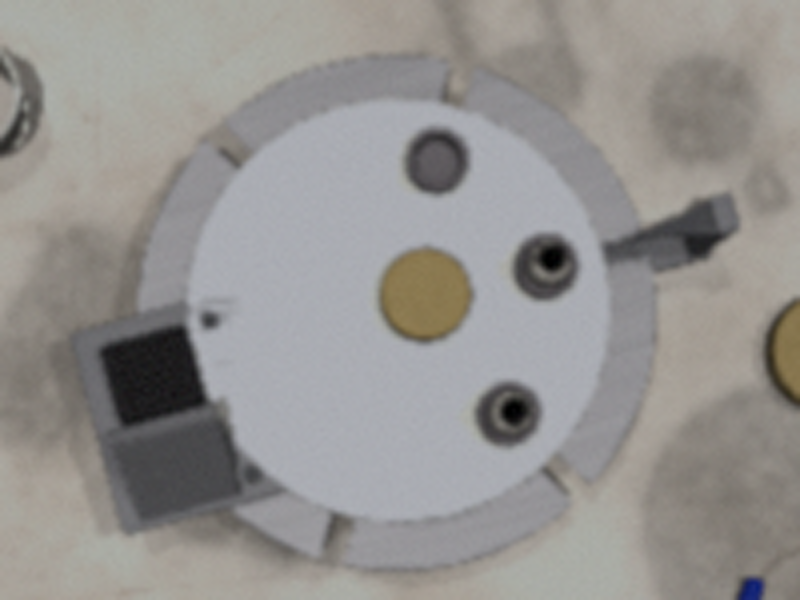

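The crop confirms the choices: black ribbed paddle at (153,373) in the crop, grey wedge on its anticlockwise side at (175,460), pointer at upper right, and the cap and two bottles on the disc. The disc centre is (0.622,0.094) and the paddle is (0.585,0.219), 130.3 mm apart, which matches the description.

```bash
cat >> h.py <<'E'
C=np.array([.622,.0937]); PHI=106.27
def plan(th,tan,z,rad=.130):
    """error to TCP goal: table angle th deg, tan mm ahead of paddle middle, height z; tool y radial"""
    o=robot.get_obs(); M=R.from_euler("xyz",o["ee_rot"]).as_matrix(); p=np.deg2rad(PHI+th)
    u=np.array([np.cos(p),np.sin(p)]); t=np.array([-u[1],u[0]])
    g=np.r_[C+rad*u+tan/1000*t,z]; a=np.rad2deg(np.arctan2(M[1,1],M[0,1]))
    dyaw=(PHI+th-a+90)%180-90
    d=o["tool_pos"][:2]-C; ph=np.rad2deg(np.arctan2(d[1],d[0]))
    print("t",round(o["time"],2),"tcp",o["tool_pos"].round(4),"yaw_y",a.round(1),"q6",o["joint_positions"][5].round(2),"F",o["wrist_force"].round(1),"w",round(o["width"],3))
    print("goal",g.round(4),"shift tool cm",(M.T@(g-o["tool_pos"])*100).round(2),"turn(tool x) deg",(-dyaw).round(1),"tcp r,ang",np.hypot(*d).round(4),(ph-PHI).round(2))
    print("tool axes",M.round(2).tolist())
E
python3 -c "
from h import *
plan(0,5,.12)"
```

```text
t 0.15 tcp [0.157  0.5267 0.2046] yaw_y 73.4 q6 -0.1 F [ 0.1 -1.2  0.5] w 0.094
goal [0.5808 0.2171 0.12  ] shift tool cm [  8.48 -17.55  49.46] turn(tool x) deg -32.9 tcp r,ang 0.6354 30.77
tool axes [[-0.0, 0.29, 0.96], [-0.0, 0.96, -0.29], [-1.0, -0.0, -0.0]]
```

Request:
{"op": "carry_out", "data": {"targets": [[1,0,-1.2,3.3,0],[1,0,-1.2,3.3,0],[1,0,-1.2,3.3,0],[1,0,-1.2,3.3,0],[1,0,-1.2,3.3,0],[1,0,-1.2,3.3,0],[1,0,-1.2,3.3,0],[1,0,-1.2,3.3,0],[1,0,-1.2,3.3,0],[1,0,-1.2,3.3,0],[1,0,-1.2,3.3,0],[1,0,-1.2,3.3,0],[1,0,-1.2,3.3,0],[1,0,-1.2,3.3,0],[1,0,-0.7,3.3,0],[1,0,0,0,0]]}}

```text
time: 1.75
tool_pos: [0.584, 0.2151, 0.2037]
ee_rot: [-1.886, 1.569, -2.181]
wrist_force: [-0.8, 0.1, -0.2]
width: 0.0005
```

Request:
{"op": "carry_out", "data": {"targets": [[1,0,0,0,8],[1,0,0,0,8],[1,0,0,0,8],[1,0,0,0,8],[1,0,0,0,8],[1,0,0,0,8],[1,0,0,0,8],[1,0,0,0,1.1],[1,0,0,0,0],[1,0,0,0,0]]}}

```text
time: 2.75
tool_pos: [0.5812, 0.2182, 0.2054]
ee_rot: [-2.342, 1.57, 2.657]
wrist_force: [1.0, 0.4, -0.2]
width: 0.0004
```

```bash
sed -i 's/dyaw=(PHI+th-a+90)/dyaw=(PHI+th-a+180)/' h.py; python3 -c "
from h import *
plan(0,-3,.1)
s=snap('scene');crop(s,'s1.png',230,150,460,320,3)"
```

```text
t 2.75 tcp [0.5812 0.2182 0.2054] yaw_y 16.4 q6 -0.02 F [ 1.   0.4 -0.2] w 0.0
goal [0.5885 0.2193 0.1   ] shift tool cm [10.54  0.73  0.1 ] turn(tool x) deg 0.2 tcp r,ang 0.131 1.89
tool axes [[-0.0, 0.96, 0.28], [0.0, 0.28, -0.96], [-1.0, -0.0, -0.0]]
```

View pics/s1.png

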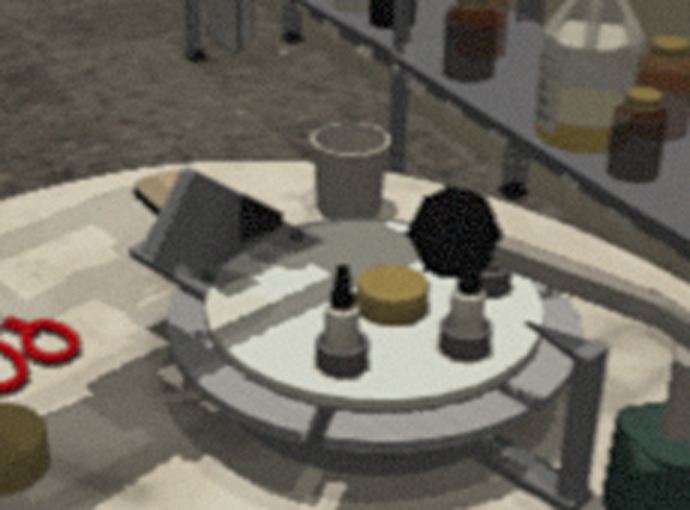

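The view shows the stop wedge, paddle, bottles and cap as expected. The gripper is above this crop. I'm descending above the paddle now.

Request:
{"op": "carry_out", "data": {"targets": [[1,2,0.7,0.1,0.2],[1,3,0,0,0],[1,3,0,0,0],[1,2,0,0,0],[1,1,0,0,0],[1,0,0,0,0],[1,0,0,0,0]]}}

```text
time: 3.5
tool_pos: [0.5892, 0.2191, 0.0966]
ee_rot: [1.617, 1.569, 0.328]
wrist_force: [0.3, 0.2, -0.2]
width: 0.0001
```

Request:
{"op": "carry_out", "data": {"targets": [[1,0.3,0,0,0],[1,0.3,0,0,0],[1,0.3,0,0,0],[1,0.3,0,0,0],[1,0.2,0,0,0],[1,0.2,0,0,0],[1,0.2,0,0,0],[1,0,0,0,0],[1,0,0,0,0]]}}

```text
time: 4.4
tool_pos: [0.5888, 0.2191, 0.0789]
ee_rot: [1.618, 1.569, 0.328]
wrist_force: [-1.8, -0.8, 5.9]
width: 0.0007
```

```bash
python3 -c "
from h import *
plan(0,-3,.071)
s=snap();crop(s,'t2.png',230,170,410,300,4)"
```

```text
t 4.4 tcp [0.5888 0.2191 0.0789] yaw_y 16.1 q6 -0.02 F [-1.8 -0.8  5.9] w 0.001
goal [0.5885 0.2193 0.071 ] shift tool cm [ 0.79 -0.03 -0.04] turn(tool x) deg -0.2 tcp r,ang 0.1297 -1.43
tool axes [[0.0, 0.96, 0.28], [0.0, 0.28, -0.96], [-1.0, 0.0, -0.0]]
```

View pics/t2.png

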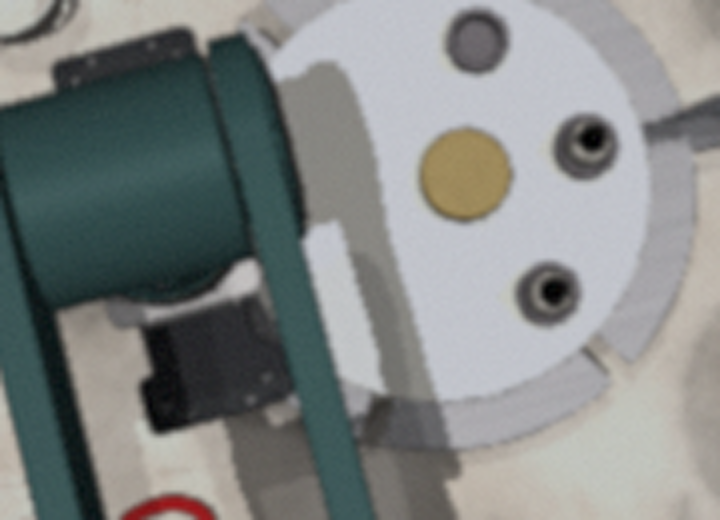

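The paddle is in contact with about 6 N of spring force at z≈79 mm. The bottles and cap are undisturbed, and the arm now hides the paddle. Next I'll press to the stop.

Request:
{"op": "carry_out", "data": {"targets": [[1,0.2,0,0,0],[1,0.2,0,0,0],[1,0.2,0,0,0],[1,0.2,0,0,0],[1,0.1,0,0,0],[1,0,0,0,0],[1,0,0,0,0]]}}

```text
time: 5.15
tool_pos: [0.5895, 0.2193, 0.0712]
ee_rot: [1.59, 1.567, 0.3]
wrist_force: [-1.6, -0.4, 8.6]
width: 0.0004
```

Request:
{"op": "carry_out", "data": {"targets": [[1,0.1,0,0,0],[1,0,0,0,0],[1,0,-0.2,0,0],[1,0,-0.2,0,0],[1,0,-0.2,0,0],[1,0,-0.2,0,0],[1,0,-0.2,0,0],[1,0,-0.2,0,0],[1,0,0,0,0]]}}

```text
time: 6.05
tool_pos: [0.58, 0.2163, 0.0712]
ee_rot: [1.549, 1.562, 0.259]
wrist_force: [1.2, 0.7, 8.3]
width: 0.0002
```

```bash
python3 -c "
from h import *
plan(0,12,.07)"
```

```text
t 6.05 tcp [0.58   0.2163 0.0712] yaw_y 16.1 q6 -0.02 F [1.2 0.7 8.3] w 0.0
goal [0.5741 0.2151 0.07  ] shift tool cm [ 0.12 -0.6  -0.05] turn(tool x) deg -0.2 tcp r,ang 0.1296 2.66
tool axes [[0.01, 0.96, 0.28], [0.0, 0.28, -0.96], [-1.0, 0.01, 0.0]]
```

Request:
{"op": "carry_out", "data": {"targets": [[1,0.1,0,0,0],[1,0.1,0,0,0],[1,0,0,0,0],[1,0,0,0,0]]}}

```text
time: 6.45
tool_pos: [0.5801, 0.2164, 0.071]
ee_rot: [1.551, 1.561, 0.261]
wrist_force: [-1.3, -0.5, 13.8]
width: 0.0006
```

The plunger is firmly at its stop: z no longer changes and the force rose to 14 N. I'm now sliding to the thumb stop and starting the turn.

Request:
{"op": "carry_out", "data": {"targets": [[1,0,-0.2,0,0],[1,0,-0.2,0,0],[1,0,-0.2,0,0],[1,0,-0.35,0.03,-1.5],[1,0,-0.35,0.03,-1.5],[1,0,-0.35,0.03,-1.5],[1,0,-0.35,0.03,-1.5],[1,0,-0.35,0.03,-1.5],[1,0,-0.35,0.03,-1.5],[1,0,-0.35,0.03,-1.5],[1,0,-0.35,0.03,-1.5],[1,0,-0.35,0.03,-1.5],[1,0,-0.35,0.03,-1.5],[1,0,0,0,0]]}}

```text
time: 7.85
tool_pos: [0.5448, 0.198, 0.071]
ee_rot: [1.181, 1.558, 0.153]
wrist_force: [2.0, -1.3, 13.3]
width: 0.0004
```

```bash
python3 -c "
from h import *
plan(15,12,.07)
s=snap();crop(s,'t3.png',250,160,410,290,4)"
```

```text
t 7.85 tcp [0.5448 0.198  0.071 ] yaw_y 31.1 q6 -0.29 F [ 2.  -1.3 13.3] w 0.0
goal [0.5443 0.1986 0.07  ] shift tool cm [ 0.1  -0.01 -0.08] turn(tool x) deg -0.2 tcp r,ang 0.1298 20.25
tool axes [[0.01, 0.86, 0.52], [0.0, 0.52, -0.86], [-1.0, 0.01, 0.0]]
```

View pics/t3.png

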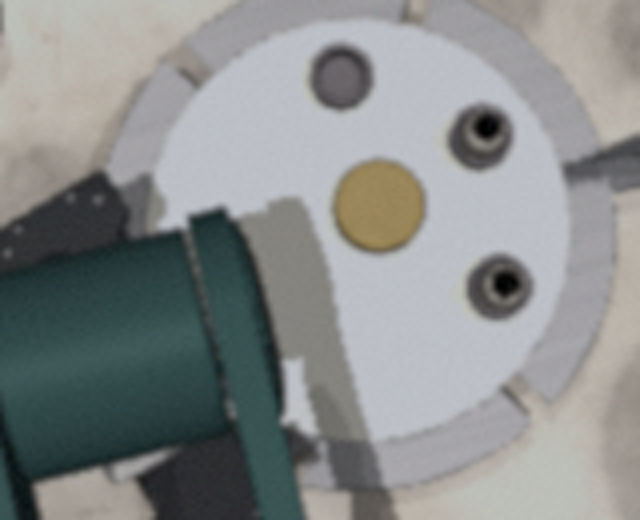

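The table is turning; the bottles have moved anticlockwise and are still standing, with the caps at crop (485,127) and (505,284). I'll measure the angle from the bottle caps.

```bash
cat >> h.py <<'E'
def table():
    s=snap(); im=s["image"]; m=(im.max(2)<45).astype(np.uint8)
    n,l,st,c=cv2.connectedComponentsWithStats(m)
    for k in range(1,n):
        p=onz(s,c[k],.130); d=p-C; r=np.hypot(*d)
        if 6<=st[k][4]<80 and .06<r<.10:
            print("cap",c[k].round(1),st[k][4],"r",r.round(3),"th if t0",((np.rad2deg(np.arctan2(d[1],d[0]))-PHI+180+180)%360-180).round(1))
    return s
E
python3 -c "
from h import *
table()"
```

```text
cap [371.5 191.1] 27 r 0.076 th if t0 19.8
cap [311.1 223.9] 7 r 0.06 th if t0 -176.4
cap [376.2 230.4] 27 r 0.077 th if t0 -41.2
cap [317.5 249.1] 13 r 0.082 th if t0 -138.7
```

The table is at about 19.3°, dragged mostly by the pressed fingertips. I'm carrying on to about 45°.

Request:
{"op": "carry_out", "data": {"targets": [[1,0,-0.35,0.03,-1.5],[1,0,-0.35,0.03,-1.5],[1,0,-0.35,0.03,-1.5],[1,0,-0.35,0.03,-1.5],[1,0,-0.35,0.03,-1.5],[1,0,-0.35,0.03,-1.5],[1,0,-0.35,0.03,-1.5],[1,0,-0.35,0.03,-1.5],[1,0,-0.35,0.03,-1.5],[1,0,-0.35,0.03,-1.5],[1,0,-0.35,0.03,-1.5],[1,0,-0.35,0.03,-1.5],[1,0,-0.35,0.03,-1.5],[1,0,-0.35,0.03,-1.5],[1,0,-0.35,0.03,-1.5],[1,0,-0.35,0.03,-1.5],[1,0,0,0,0]]}}

```text
time: 9.65
tool_pos: [0.5082, 0.1566, 0.071]
ee_rot: [0.685, 1.555, 0.076]
wrist_force: [4.9, -0.9, 11.9]
width: 0.0006
```

```bash
python3 -c "
from h import *
plan(39,12,.07);table()"
```

```text
t 9.65 tcp [0.5082 0.1566 0.071 ] yaw_y 55.1 q6 -0.77 F [ 4.9 -0.9 11.9] w 0.001
goal [0.5083 0.1579 0.07  ] shift tool cm [ 0.1   0.11 -0.06] turn(tool x) deg -0.2 tcp r,ang 0.1301 44.79
tool axes [[0.02, 0.57, 0.82], [0.0, 0.82, -0.57], [-1.0, 0.01, 0.01]]
cap [359.3 180.4] 29 r 0.075 th if t0 44.1
cap [379.4 213.8] 28 r 0.077 th if t0 -16.4
```

Now at about 44°. I'll lift off the paddle so the plunger rides under the plate, then push only on the stop face.

Request:
{"op": "carry_out", "data": {"targets": [[1,-0.4,0,0,0],[1,-0.6,0,0,0],[1,-0.6,0,0,0],[1,-0.4,0,0,0],[1,0,0,0,0],[1,0,0,0,0]]}}

```text
time: 10.3
tool_pos: [0.5018, 0.1567, 0.0849]
ee_rot: [-2.435, 1.57, -3.044]
wrist_force: [-0.7, 0.1, 0.5]
width: 0.0003
```

Request:
{"op": "carry_out", "data": {"targets": [[1,0,-0.23,0.02,-1],[1,0,-0.23,0.02,-1],[1,0,-0.23,0.02,-1],[1,0,-0.23,0.02,-1],[1,0,-0.23,0.02,-1],[1,0,-0.23,0.02,-1],[1,0,-0.23,0.02,-1],[1,0,-0.23,0.02,-1],[1,0,0,0,0]]}}

```text
time: 11.2
tool_pos: [0.4946, 0.1411, 0.0854]
ee_rot: [1.465, 1.568, 0.996]
wrist_force: [2.7, 3.8, -2.8]
width: 0.0005
```

```bash
python3 -c "
from h import *
plan(47,12,.087);table()"
```

```text
t 11.2 tcp [0.4946 0.1411 0.0854] yaw_y 63.2 q6 -0.94 F [ 2.7  3.8 -2.8] w 0.0
goal [0.5005 0.1415 0.087 ] shift tool cm [-0.16  0.29  0.51] turn(tool x) deg -0.1 tcp r,ang 0.1359 53.3
tool axes [[0.0, 0.45, 0.89], [0.0, 0.89, -0.45], [-1.0, 0.0, 0.0]]
cap [357.4 179.4] 30 r 0.075 th if t0 47.4
cap [379.4 211.6] 29 r 0.077 th if t0 -13.2
```

Request:
{"op": "carry_out", "data": {"targets": [[1,-0.2,-0.23,0.06,-1],[1,-0.1,-0.23,0.06,-1],[1,0,-0.23,0.06,-1],[1,0,-0.23,0.06,-1],[1,0,-0.23,0.06,-1],[1,0,-0.23,0.06,-1],[1,0,-0.23,0.03,-1],[1,0,-0.23,0.03,-1],[1,0,-0.23,0.03,-1],[1,0,0,0,0]]}}

```text
time: 12.25
tool_pos: [0.4901, 0.1184, 0.0886]
ee_rot: [-1.37, 1.569, -1.683]
wrist_force: [0.2, 0.4, -0.2]
width: 0.0006
```

```bash
python3 -c "
from h import *
plan(57,14,.088);table()"
```

```text
t 12.25 tcp [0.4901 0.1184 0.0886] yaw_y 72.1 q6 -1.13 F [ 0.2  0.4 -0.2] w 0.001
goal [0.4935 0.1177 0.088 ] shift tool cm [0.06 0.04 0.34] turn(tool x) deg -1.2 tcp r,ang 0.1342 63.14
tool axes [[-0.0, 0.31, 0.95], [-0.0, 0.95, -0.31], [-1.0, -0.0, 0.0]]
cap [350.8 176.9] 27 r 0.075 th if t0 57.8
cap [378.1 205.1] 24 r 0.076 th if t0 -3.3
```

Request:
{"op": "carry_out", "data": {"targets": [[1,0,-0.1,0.02,-0.4],[1,0,-0.1,0.02,-0.4],[1,0,-0.1,0.02,-0.4],[1,0,-0.1,0.02,-0.4],[1,0,0,0,0]]}}

```text
time: 12.8
tool_pos: [0.4899, 0.1154, 0.0887]
ee_rot: [1.086, 1.57, 0.802]
wrist_force: [-0.0, 1.8, 0.6]
width: 0.0005
```

```bash
python3 -c "
from h import *
plan(60,14,.088);table()"
```

```text
t 12.8 tcp [0.4899 0.1154 0.0887] yaw_y 73.7 q6 -1.17 F [-0.   1.8  0.6] w 0.0
goal [0.4924 0.111  0.088 ] shift tool cm [ 0.07 -0.35  0.36] turn(tool x) deg -2.6 tcp r,ang 0.1339 64.42
tool axes [[0.0, 0.28, 0.96], [0.0, 0.96, -0.28], [-1.0, 0.0, 0.0]]
cap [350.1 176.7] 27 r 0.075 th if t0 59.0
cap [378.2 204.2] 29 r 0.077 th if t0 -2.1
```

Request:
{"op": "carry_out", "data": {"targets": [[1,0,-0.1,0.02,-0.4],[1,0,-0.1,0.02,-0.4],[1,0,0,0,0]]}}

```text
time: 13.15
tool_pos: [0.4897, 0.1136, 0.0886]
ee_rot: [1.613, 1.57, 1.343]
wrist_force: [-0.4, 3.5, 1.6]
width: 0.0007
```

Request:
{"op": "carry_out", "data": {"targets": [[1,0,-0.1,0,-0.4],[1,0,-0.1,0,-0.4],[1,0,0,0,0]]}}

```text
time: 13.45
tool_pos: [0.4894, 0.1132, 0.0887]
ee_rot: [1.554, 1.566, 1.298]
wrist_force: [1.2, 6.9, 0.1]
width: 0.0005
```

```bash
python3 -c "
from h import *
plan(60,14,.088);s=table();crop(s,'t4.png',260,150,420,280,4)"
```

```text
t 13.45 tcp [0.4894 0.1132 0.0887] yaw_y 75.3 q6 -1.2 F [1.2 6.9 0.1] w 0.0
goal [0.4924 0.111  0.088 ] shift tool cm [ 0.07 -0.15  0.34] turn(tool x) deg -0.9 tcp r,ang 0.134 65.35
tool axes [[0.0, 0.25, 0.97], [0.0, 0.97, -0.25], [-1.0, 0.0, 0.0]]
cap [349.5 176.8] 28 r 0.075 th if t0 59.8
cap [377.9 203.7] 27 r 0.076 th if t0 -1.3
```

View pics/t4.png

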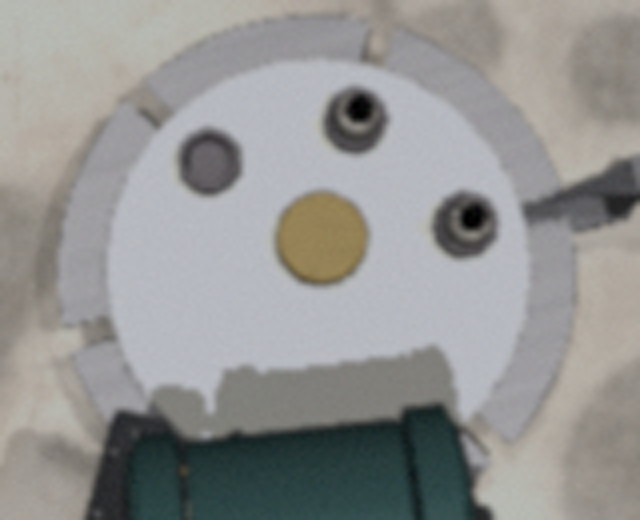

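The next bottle now stands near the pointer at crop (465,222). The force is rising while motion nearly stops, which suggests the table is locked. One gentle test push will tell.

Request:
{"op": "carry_out", "data": {"targets": [[1,0,-0.1,0,0],[1,0,-0.1,0,0],[1,0,0,0,0],[1,0,0,0,0]]}}

```text
time: 13.9
tool_pos: [0.4894, 0.113, 0.0887]
ee_rot: [1.516, 1.563, 1.261]
wrist_force: [1.3, 11.1, -0.4]
width: 0.0007
```

The force climbs to 11 N with no motion (table friction is about 2 N), so it is locked. Backing off, lifting and retreating.

Request:
{"op": "carry_out", "data": {"targets": [[1,0,0.5,0,0],[1,0,0.5,0,0],[1,0,0.2,0,0],[1,-1,0,0,0],[1,-3,0,0,0],[1,-4,0,0,0],[1,-4,0,0,0],[1,-3,0,0,0],[1,0,4,-2,0],[1,0,4,-2,0],[1,0,4,-2,0],[1,0,4,-2,0],[1,0,4,-2,0],[1,0,4,-2,0],[1,0,4,0,0],[1,0,4,0,0],[1,0,0,0,0],[1,0,0,0,0]]}}

```text
time: 15.7
tool_pos: [0.4568, 0.4608, 0.2378]
ee_rot: [-1.741, 1.569, -1.997]
wrist_force: [-0.2, -0.3, 1.1]
width: 0.0009
```

```bash
python3 - <<'E'
from h import *
s=table(); c=snap("scene"); o=robot.get_obs(); print(o["time"],o["tool_pos"],o["wrist_force"])
im=s["image"]; b=np.zeros(im.shape[:2],np.uint8); b[235:300,265:350]=(im.max(2)<70)[235:300,265:350]
n,l,st,cc=cv2.connectedComponentsWithStats(b); k=1+st[1:,4].argmax()
for z in(.083,.074):
    d=onz(s,cc[k],z)-C; print("paddle",cc[k],st[k][4],z,np.hypot(*d),np.rad2deg(np.arctan2(d[1],d[0]))-PHI)
a=cv2.resize(s["image"][90:420,150:560],(800,644))[:600]
cv2.imwrite("pics/t5.png",cv2.resize(s["image"][130:350,160:460,::-1],None,fx=2.6,fy=2.6))
crop(c,"s5.png",200,170,460,340,3)
E
```

```text
cap [349.6 176.6] 29 r 0.075 th if t0 59.8
cap [377.8 203.8] 26 r 0.076 th if t0 -1.4
15.8 [0.4570016  0.4597681  0.23937516] [-0.52507271  0.65659686 -0.05081418]
paddle [324.04357298 278.47712418] 459 0.083 0.13053312699985387 60.10849211647887
paddle [324.04357298 278.47712418] 459 0.074 0.1305442767311088 60.146111699525974
```

View pics/t5.png

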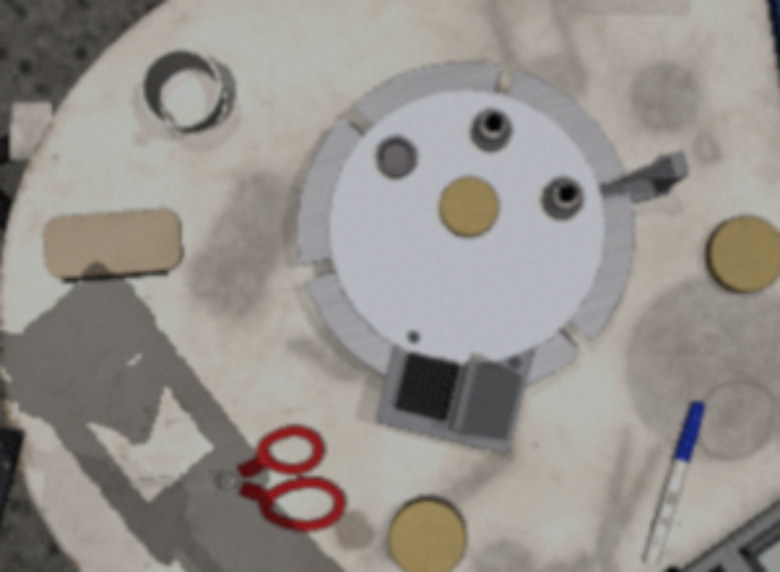

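View pics/s5.png

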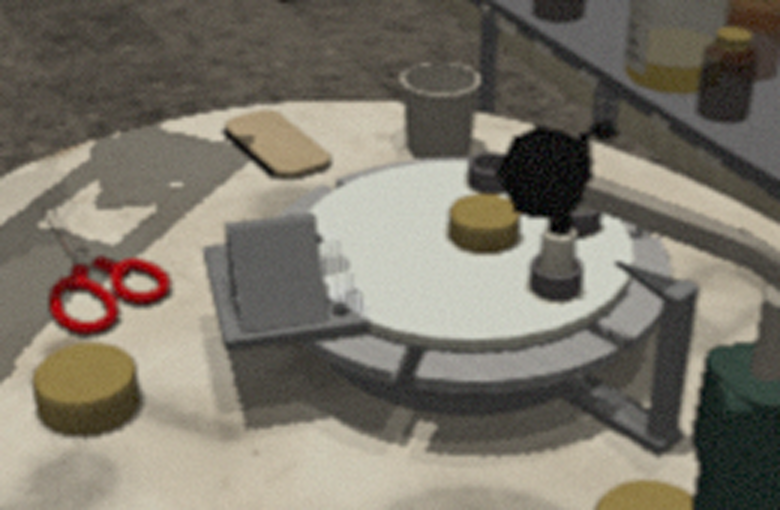

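The paddle now measures 60.1°. The bottles stand in their nests, the cap lies on the disc and the bystanders look unmoved. The arm is clear, so I'm handing in.

```bash
python3 -c "
from bench import robot
print(robot.close_job())"
```

```text
the job is handed in; nothing more can be done
None
```

I advanced the turntable one notch anticlockwise and handed the job in; no verdict is reported.

**What I did:** I pressed the paddle to its stop with closed fingertips and turned the table to about 44° with it held down. I then lifted off the paddle and pushed gently on the thumb stop until the plunger caught in the next notch. It took about 16 s of the 40 s allowed.

**Last checks:**
- **Angle:** the paddle measured 60.1° from its start position. The bottle caps gave 59.8° and 58.6°, slightly lower, since the bottles stand loose in their nests.
- **Lock:** a final test push rose to 11 N with no movement, against about 2 N of table friction. I took this as locked.
- **Plunger height:** I did not measure it directly. The thumb stop hides the paddle in the side view, so "fully up" is inferred from the lock.
- **Everything else:** in the last pictures both bottles stand in their nests, the gold cap lies near the middle of the disc, and the bystanders look unmoved by eye. The arm was clear of everything.

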